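# Glue pots swapped, soles racked and run to the dryer

## Robot

A 7-joint arm with a two-finger parallel gripper is mounted at the origin on the work surface. World frame = base frame: x ahead of the robot, y to its left, z up, the work surface at z = 0. Lengths are in m, angles in degrees, forces in N, time in s.
With the tool pointing down it reaches from about 0.35 to 0.775 m from the base axis. Payload 3.1 kg.
Tool frame: the origin (TCP) lies at the very end of the fingers, on their centre line; the grasp point (between the pads) lies 19 mm behind it; z points along the fingers, y is the line along which they close (so a half turn about z gives the same grasp; the last joint's range is limited). The gripper opens to 85 mm and grips with 20 to 120 N. Pads are 22 mm wide; open, the fingers measure 114 mm over their backs; the gripper's body (76 mm by 85 mm) begins 54 mm behind the grasp point. The pads swing forward as they close: fully open they stand 13 mm farther back than shut.
Start: joints at [71.293, 17.813, 0.802, 86.603, -0.252, 75.585, -1.558], TCP at [0.155, -0.528, 0.231] pointing down, gripper open.
Joint ranges: [-154.91, 154.91], [-16.99, 109.72], [-72.82, 74.43], [7.12, 147.25], [-82.49, 262.49], [11.32, 116.49], [-174.64, 174.64]. Speed limits (degrees/s): [159.86, 159.86, 180, 180, 180, 180, 180].

## Interface

Orientations are given as [roll, pitch, yaw] about the fixed x, y, z axes, in that order (R = Rz(yaw) Ry(pitch) Rx(roll)).
In Python, from station import robot gives the robot as it stands. Calls block until the motion is done:
- robot.move_to(position, orientation): joint-space move of the TCP to a pose.
- robot.line_to(position, orientation=None, velocity=0.15, f_stop=None): straight line of the TCP; orientation=None keeps the orientation; velocity is the mean speed in m/s. With f_stop (N) it stops when the force on the tool has changed by that much, and returns True; else False.
- robot.move_j(angles): joint-space move.
- robot.gripper_to(opening, force=None): opening from 0.0 (shut) to 1.0 (fully open); force is the grip in N (None keeps the last); returns when the fingers have stopped.
- robot.pause(seconds).
- robot.inverse_kinematics(position, orientation): joint angles nearest the present ones, or None.
- robot.sense(): the state.
- robot.grab_frame(name): name is "scene" or "top" or "wrist"; returns the picture (384x512x3 uint8, red, green, blue); there is no depth.
- robot.calibration(name): a dict with "mtx" (3x3 intrinsics, pixels), "extrinsics" (4x4, takes a point from world to camera coordinates); the wrist camera has in their place "T_tool_cam" (4x4, takes a point from camera to tool coordinates, whose origin is the TCP and whose axes are the flange's). Camera axes: x right, y up, looking along -z (the intrinsics and any distortion apply to the point x, -y, -z); pixel columns grow to the right and rows downward; lengths in m; the calibration is good to about 2 mm. A picture is of the moment at which its call begins: read the wrist's pose just before it. calibration takes no time and is no camera call.
A pose or a line that the arm cannot do raises robot.PlanningError and nothing moves.
- robot.close_job(): hands the job in; it is judged then, once.
The state is a dict: "time_s": time; "joint_positions": joint angles; "dq": joint speeds; "joint_torque": joint torques, N m; "tool_pos": TCP position; "eef_rot": TCP orientation; "contact_force": force on the tool from outside, world axes, zero at the start; "torque": the same for the moment, N m; "finger_gap": opening from 0.0 (shut) to 1.0 (fully open); "gripper_force": force on a finger pad.
Only numpy, scipy, OpenCV 4.12 (cv2) and the standard library are available. Lean on these libraries where they do the work, as an engineer would, in place of code of your own. Each camera call takes 0.05 s, during which the arm holds its last target. There are 200 camera calls.

## Task

On the hot plate, slide the copper glue pot from the red ring into the empty blue ring, and then the white pot into the red ring, without ever lifting or tipping either pot. Stand every cemented sole from the easel upright, heel down, in its own slot of the drying rack while the rack is at its loading end; then slide the loaded rack all the way along its rail to the yellow stop by the dryer, and after that turn the red clamp knob clockwise until it stops. Leave the other things on the bench where they are, and check at the end that both pots still stand inside their rings.

Things in the scene. Friction and masses are not known exactly. Their poses are not given: they have to be found in the camera images.
- hotplate: Fixed black hot plate, 290 x 280 mm, its top 30 mm above the bench, with a raised metal rim 6 mm thick and 14 mm high around its edge; origin under its centre, z up. Three painted rings lie on it at the corners of a triangle 124 mm apart; which corner is which varies
- mark_hot: Flat red ring painted on the hot plate, 106 mm outside diameter; origin at its centre on the plate's top. The copper pot starts here
- mark_wait: Flat blue ring on the hot plate, 106 mm outside, origin at its centre; the white pot starts here
- mark_free: Flat blue ring on the hot plate, 106 mm outside, origin at its centre; the one that is empty at the start
- pot_copper: Copper lidded glue pot, about 0.45 kg, loose; low, body 88 mm diameter, lid top (90 mm diameter) 37 mm above its foot, on it a round black upright knob 26 mm in diameter and 30 mm tall (37 to 67 mm above the foot), by which it can be gripped from above. Smooth-bottomed: friction on the plate about 0.45; pulled by the knob it slides without tipping. Origin at the centre of its foot, z up
- pot_white: White lidded glue pot, about 0.45 kg, loose; low, body 88 mm diameter, lid top (90 mm diameter) 37 mm above its foot, on it a round black upright knob 26 mm in diameter and 30 mm tall (37 to 67 mm above the foot), by which it can be gripped from above. Smooth-bottomed: friction on the plate about 0.45; pulled by the knob it slides without tipping. Origin at the centre of its foot, z up
- easel: Fixed wooden easel, base 108 x 300 x 12 mm; a board 80 mm tall leans 20 degrees from vertical, its top towards -x (the robot), and soles lean on its +x face, side by side 72 mm apart along y, feet behind a 10 mm lip. Origin on the bench 6 mm in front (+x) of the base's centre, z up
- sole0: Black rubber sandal sole, pink cement patches on one face, loose, 70 g, 140 mm long, 10 mm thick; heel 44 mm wide with flat end, waist 40, round toe 56. Origin: centre of the heel's end face; z runs heel to toe, x is thickness (to the pink face), y width. Starts heel down on the easel, 20 degrees from vertical, its top 55 mm free above the board. May be absent (2 to 4 present)
- sole1: Black rubber sandal sole, pink cement patches on one face, loose, 70 g, 140 mm long, 10 mm thick; heel 44 mm wide with flat end, waist 40, round toe 56. Origin: centre of the heel's end face; z runs heel to toe, x is thickness (to the pink face), y width. Starts heel down on the easel, 20 degrees from vertical, its top 55 mm free above the board. May be absent (2 to 4 present)
- sole2: Black rubber sandal sole, pink cement patches on one face, loose, 70 g, 140 mm long, 10 mm thick; heel 44 mm wide with flat end, waist 40, round toe 56. Origin: centre of the heel's end face; z runs heel to toe, x is thickness (to the pink face), y width. Starts heel down on the easel, 20 degrees from vertical, its top 55 mm free above the board. May be absent (2 to 4 present)
- sole3: Black rubber sandal sole, pink cement patches on one face, loose, 70 g, 140 mm long, 10 mm thick; heel 44 mm wide with flat end, waist 40, round toe 56. Origin: centre of the heel's end face; z runs heel to toe, x is thickness (to the pink face), y width. Starts heel down on the easel, 20 degrees from vertical, its top 55 mm free above the board. May be absent (2 to 4 present)
- rail: Fixed rail of the drying rack, 100 mm (x) by 410 mm (y, from -130 to +280 mm), 18 mm tall; origin on the bench under the axis of travel; the rack slides to its +y; a yellow stop marks the dryer end
- rack (a joint): Travel of the wooden drying rack along the rail's +y in m: 0 at the loading end, 0.09 fully at the yellow stop, where it comes up against a hard limit. About 3 N of friction holds it where it is left. It carries four slots and, 148 mm from the rack's middle along +y, the clamp post, 24 mm thick; it can be pulled along by the clamp knob
- slot0 (a point): Centre of the floor of rack slot 0 (52 mm apart along the rail's y, 0 furthest from the clamp), 32 mm above the bench; z up, axes as the rail's. The slot is 16 mm wide along y, 52 mm long along x, between solid wooden blocks 50 mm tall, open on top. A sole goes in with its thickness along y and may lean a few degrees. Moves with the rack
- slot1 (a point): Centre of the floor of rack slot 1 (52 mm apart along the rail's y, 0 furthest from the clamp), 32 mm above the bench; z up, axes as the rail's. The slot is 16 mm wide along y, 52 mm long along x, between solid wooden blocks 50 mm tall, open on top. A sole goes in with its thickness along y and may lean a few degrees. Moves with the rack
- slot2 (a point): Centre of the floor of rack slot 2 (52 mm apart along the rail's y, 0 furthest from the clamp), 32 mm above the bench; z up, axes as the rail's. The slot is 16 mm wide along y, 52 mm long along x, between solid wooden blocks 50 mm tall, open on top. A sole goes in with its thickness along y and may lean a few degrees. Moves with the rack
- slot3 (a point): Centre of the floor of rack slot 3 (52 mm apart along the rail's y, 0 furthest from the clamp), 32 mm above the bench; z up, axes as the rail's. The slot is 16 mm wide along y, 52 mm long along x, between solid wooden blocks 50 mm tall, open on top. A sole goes in with its thickness along y and may lean a few degrees. Moves with the rack
- clamp (a joint): Angle of the red clamp knob in rad: loose at 0 to 0.25 at the start, grows as it is turned clockwise seen from above, tight at its stop, 1.3. It turns with little friction and stays where it is left
- clamp_grip (a point): Grip point of the clamp knob: on its upright axis, 175 mm above the bench. The knob's grip is a red bar 42 mm long along this frame's x, 14 mm thick along its y and 32 mm tall, its top 7 mm above this point, standing on a disc 44 mm across whose top is 23 mm below it. Turns with the knob and moves with the rack; with the knob at 0 its axes are the rail's

How it is judged:
By the outcome, as a careful person would: the job done as asked, in the order asked, and still so for the second after the job is handed in, with the robot touching nothing.
Of sole0, sole1, sole2, sole3 only 2 to 4 are there at a start; the rules pass over those that are not, and their reading is None.
At some moment in a run one of pot_copper, pot_white may be knocked a few centimetres aside while the robot is not near it.
It also fails if it takes over 210 s, if anything falls off the work surface, if the arm or the gripper's body presses on something with over 40 N, if the wrist force passes 120 N, or if a joint passes its speed limit or range.

## Working session

There is one attempt and no reset: what is moved stays moved. The work goes in short steps, each a Python script; the robot and the scene stay as the last script left them, time stands still between calls to the robot, and variables do not carry over. Pictures are saved under pics/ and viewed, at most 15 in all, crops included, and the job is handed in when it is done.

```bash
ls; mkdir -p pics
cat > h.py <<'E'
import numpy as np, cv2
from station import robot
def save(n,img): cv2.imwrite(f'pics/{n}.png',img[:,:,::-1])
def cam(name,s=None):
    c=robot.calibration(name); K=np.array(c['mtx'])
    if name!='wrist': E=np.linalg.inv(np.array(c['extrinsics']))
    else:
        from scipy.spatial.transform import Rotation as R
        s=s or robot.sense(); T=np.eye(4); T[:3,:3]=R.from_euler('xyz',s['eef_rot'],degrees=True).as_matrix(); T[:3,3]=s['tool_pos']
        E=T@np.array(c['T_tool_cam'])
    return K,E,c
def px2w(uv,z,C):
    K,E,c=C; d=c.get('dist',c.get('distortion'))
    p=cv2.undistortPoints(np.array(uv,float).reshape(-1,1,2),K,None if d is None else np.array(d,float))[:,0]
    r=np.c_[p[:,0],-p[:,1],-np.ones(len(p))]@E[:3,:3].T
    o=E[:3,3]; return o+r*((z-o[2])/r[:,2])[:,None]
def w2px(P,C):
    K,E,c=C; Ei=np.linalg.inv(E); q=np.atleast_2d(P)@Ei[:3,:3].T+Ei[:3,3]; q=q*[1,-1,-1]
    d=c.get('dist',c.get('distortion'))
    return cv2.projectPoints(q.astype(float),np.zeros(3),np.zeros(3),K,None if d is None else np.array(d,float))[0][:,0]
E
python3 - <<'E'
from h import *
print(robot.sense())
for n in('scene','top'):
    im=robot.grab_frame(n); np.save(f'pics/{n}0.npy',im); save(n+'0',im)
    c=robot.calibration(n); print(n,c.keys(),c)
print(robot.calibration('wrist'))
E
```

```text
pics
station.py
{'time_s': 0.0, 'joint_positions': array([71.2933952 , 17.86119316,  0.80016863, 86.69271563, -0.25374617,
       75.58541861, -1.55959763]), 'dq': array([-0.00961678,  0.00522922,  0.01009059,  0.02910527,  0.01816942,
        0.03052384, -0.084824  ]), 'joint_torque': array([ 1.08016341e-04, -3.79919887e+01,  1.46102775e-01, -2.30596876e+01,
        1.23110609e-02,  1.36455314e-02,  1.28392736e-07]), 'tool_pos': array([ 0.15435174, -0.5271222 ,  0.23020844]), 'eef_rot': array([-1.79862486e+02,  3.55232880e-03,  1.63216477e+01]), 'contact_force': array([ 0.47782988,  0.82196401, -0.10252747]), 'torque': array([-0.00749109,  0.02195107, -0.04746946]), 'gripper_force': 0.0, 'finger_gap': 0.999649580062737}
scene dict_keys(['mtx', 'extrinsics']) {'mtx': array([[353.43924377,   0.        , 250.92505124],
       [  0.        , 353.43924377, 189.74290958],
       [  0.        ,   0.        ,   1.        ]]), 'extrinsics': array([[ 0.87506483,  0.48366945,  0.018039  , -0.45295402],
       [-0.30491505,  0.52194794,  0.79661607,  0.1220488 ],
       [ 0.37588343, -0.7025910
[... 371 characters left out ...]
    [ 0.99852703, -0.02079626,  0.05011263, -0.54608903],
       [-0.05085369, -0.03678282,  0.99802852, -1.02618937],
       [ 0.        ,  0.        ,  0.        ,  1.        ]])}
{'mtx': array([[282.45966846,   0.        , 256.14863241],
       [  0.        , 282.45966846, 190.26996309],
       [  0.        ,   0.        ,   1.        ]]), 'T_tool_cam': array([[ 5.45494378e-04,  9.52093772e-01,  3.05805740e-01,
         7.92811567e-02],
       [ 9.99999831e-01, -4.57593010e-04, -3.59126124e-04,
        -2.10105253e-04],
       [-2.01987177e-04,  3.05805885e-01, -9.52093861e-01,
        -1.42213788e-01],
       [ 0.00000000e+00,  0.00000000e+00,  0.00000000e+00,
         1.00000000e+00]])}
```

View pics/scene0.png

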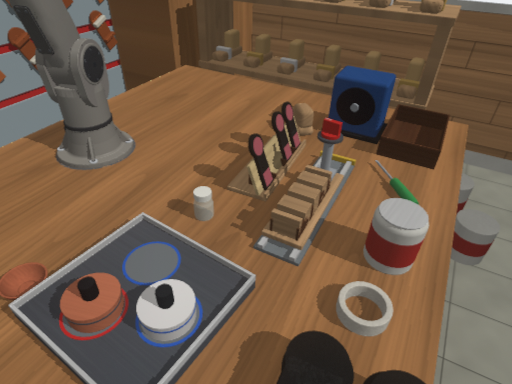

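View pics/top0.png

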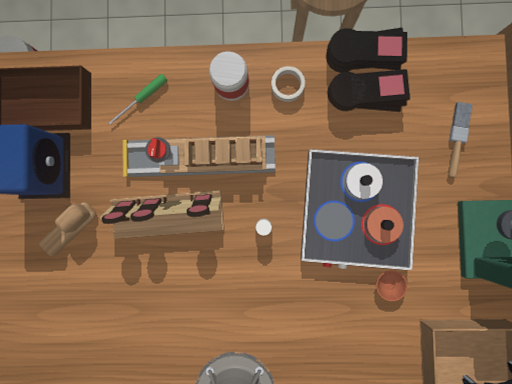

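The scene shows the copper pot in the red ring, the white pot in one blue ring and the other blue ring empty. Three soles are on the easel (top px (119,210), (147,208), (200,205)), the rack is at px (225,152), and the clamp knob at (157,150). I'll get coarse positions from the top view, then take wrist views.

Run:
```python
from h import *
C=cam('top')
for n,p,z in [('free',(334,221),.03),('wpot',(366,181),.097),('cpot',(387,225),.097),('clamp',(157,149),.182),('rackR',(262,152),.082),('rackL',(190,152),.082),
  ('railR',(274,155),.018),('yellow',(125,158),.02),('s0',(119,210),.12),('s1',(147,208),.12),('s3',(200,205),.12),('easelR',(222,190),.01),('easelRb',(222,234),.01)]:
    print(n,px2w([p],z,C)[0].round(3))
rk=px2w([(225,152)],.08,C)[0]; hp=px2w([(360,208)],.03,C)[0]; ez=px2w([(160,208)],.12,C)[0]
print(rk,hp,ez)
def look(n,t,z,back=.12,yaw=180,h=None):
    # camera offset is along tool +x ; tool x points world dir
    a=np.radians(yaw); p=[t[0]-.0*np.cos(a),t[1],z]
    robot.move_to([p[0],p[1],z],[180,0,yaw]); robot.pause(.3)
    s=robot.sense(); im=robot.grab_frame('wrist'); np.save(f'pics/{n}.npy',im); np.save(f'pics/{n}_p.npy',np.r_[s['tool_pos'],s['eef_rot']]); save(n,im); print(n,s['tool_pos'],s['time_s'])
for yaw in (0,180,90,-90):
  print(yaw,robot.inverse_kinematics([hp[0],hp[1],.3],[180,0,yaw]),robot.inverse_kinematics([rk[0],rk[1],.3],[180,0,yaw]))
try: look('w_hp',hp,.28,yaw=0)
except Exception as e: print(repr(e))
```

```text
free [ 0.452 -0.271  0.03 ]
wpot [ 0.55  -0.34   0.097]
cpot [ 0.442 -0.386  0.097]
clamp [0.628 0.151 0.182]
rackR [ 0.63  -0.087  0.082]
rackL [0.634 0.095 0.082]
railR [ 0.63  -0.119  0.018]
yellow [0.631 0.284 0.02 ]
s0 [0.491 0.263 0.12 ]
s1 [0.495 0.194 0.12 ]
s3 [0.499 0.065 0.12 ]
easelR [0.539 0.023 0.01 ]
easelRb [0.421 0.025 0.01 ]
[0.63231975 0.00614308 0.08      ] [ 0.48422348 -0.33921812  0.03      ] [0.49395017 0.16206843 0.12      ]
0 [ 39.1120029   21.87603386  -8.598745    71.620295     3.19873717
  86.73179079 -59.05840976] [  17.60029072   30.57011923  -35.03615581   62.99852763   16.97995691
   91.13863138 -103.17118308]
180 [ 55.00339661  24.82464634 -33.656156    70.89569054  13.46245165
  88.09890871 113.40428742] [ 22.57944187  32.95661781 -45.48899128  62.75227848  22.85081793
  92.58556583  73.18680535]
90 [ 47.46727177  22.994464   -21.40788789  71.23394321   8.20714417
  87.23651018  27.22419561] [ 22.0833987   32.67193784 -44.38364897  62.77641687  22.20500114
  92.4081322  -16.41763647]
-90 [  30.91004306   21.48714874    3.64313603   72.00303153   -1.33609645
   86.5502299  -145.61899502] [ -35.1697075    37.24329487   64.3888427    65.63863166  -33.22755734
   95.16706914 -159.60044938]
w_hp [ 0.48358041 -0.33999366  0.2799472 ] 1.825
```

View pics/w_hp.png

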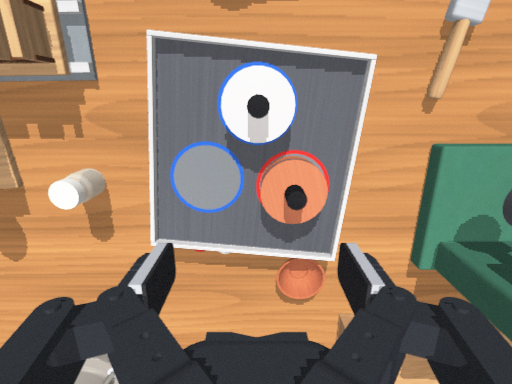

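The wrist view shows the plate clearly: the free ring is at (207,177), the white knob at (258,106) and the copper knob at (296,198). Next I'll measure by masks.

```bash
cat >> h.py <<'E'
from scipy.optimize import least_squares
def fitc(P,r=None):
    P=P[:,:2]
    def f(q): 
        rr=q[2] if r is None else r
        return np.hypot(P[:,0]-q[0],P[:,1]-q[1])-rr
    q=np.r_[P.mean(0),.051]; s=least_squares(f,q,loss='soft_l1',f_scale=.002); return s.x, np.sqrt(np.mean(s.fun**2))
def pts(m): 
    v,u=np.nonzero(m); return np.c_[u,v].astype(float)
def blobs(m,amin=40):
    n,l,st,ce=cv2.connectedComponentsWithStats(m.astype(np.uint8))
    return [(st[i,4],ce[i],l==i) for i in range(1,n) if st[i,4]>=amin]
def scal(p): return dict(tool_pos=p[:3],eef_rot=p[3:])
def plate(im,C,approx=None):
    """rings and knobs; returns dict"""
    hsv=cv2.cvtColor(im,cv2.COLOR_RGB2HSV); H,S,V=[hsv[...,i].astype(int) for i in range(3)]
    g=px2w(pts(np.ones(H.shape)),.03,C).reshape(*H.shape,3)
    reg=(abs(g[...,0]-.484)<.145)&(abs(g[...,1]+.34)<.155)
    blue=(H>100)&(H<125)&(S>150)&(V>120)&reg; red=((H<5)|(H>175))&(S>195)&(V>130)&reg
    black=(V<45)&reg
    return dict(blue=blue,red=red,black=black)
E
python3 - <<'E'
from h import *
for n in('wrist','top'):
    if n=='wrist': im=np.load('pics/w_hp.npy'); C=cam('wrist',scal(np.load('pics/w_hp_p.npy')))
    else: im=np.load('pics/top0.npy'); C=cam('top')
    m=plate(im,C)
    for k in m: print(n,k,[(a,c.round(1).tolist()) for a,c,_ in blobs(m[k],25)])
    P=px2w(pts(m['blue']),.03,C)[:,:2]
    for c0 in ([.452,-.271],[.55,-.34]):
        q=P[abs(np.hypot(*(P-c0).T)-.05)<.02]; print(len(q),fitc(q),fitc(q,.0505))
    P=px2w(pts(m['red']),.03,C)[:,:2]; q=P[abs(np.hypot(*(P-[.437,-.39]).T)-.05)<.02]; print('red',len(q),fitc(q),fitc(q,.0505))
    for a,c,b in blobs(m['black'],25): print('knob',a,c.round(1),px2w([c],.097,C)[0].round(4),px2w([c],.085,C)[0].round(4))
E
```

```text
wrist blue [(np.int32(533), [250.8, 95.5]), (np.int32(658), [206.8, 175.4])]
wrist red [(np.int32(91), [273.2, 161.6])]
wrist black [(np.int32(135), [292.6, 190.8]), (np.int32(36), [294.0, 204.9]), (np.int32(33), [169.3, 246.8]), (np.int32(34), [342.7, 246.7])]
658 (array([ 0.45526333, -0.26860165,  0.05059948]), np.float64(0.0012805672763501097)) (array([ 0.455275  , -0.26860247,  0.051     ]), np.float64(0.001284039484170285))
576 (array([ 0.55533114, -0.3410873 ,  0.05171268]), np.float64(0.005962782636522945)) (array([ 0.5557434 , -0.34072791,  0.051     ]), np.float64(0.006378769481322619))
red 145 (array([ 0.44343443, -0.39195704,  0.05046749]), np.float64(0.0006986513439330247)) (array([ 0.44339893, -0.39197353,  0.051     ]), np.float64(0.0006987415274644137))
knob 135 [292.6 190.8] [ 0.4576 -0.3838  0.097 ] [ 0.4537 -0.3854  0.085 ]
knob 36 [294.  204.9] [ 0.4393 -0.3862  0.097 ] [ 0.4347 -0.3879  0.085 ]
knob 33 [169.3 246.8] [ 0.3817 -0.2273  0.097 ] [ 0.375  -0.2232  0.085 ]
knob 34 [342.7 246.7] [ 0.3815 -0.4514  0.097 ] [ 0.3748 -0.4555  0.085 ]
top blue [(np.int32(65),
[... 587 characters left out ...]
v2.undistortPoints(np.array(uv,float).reshape(-1,1,2),K,None if d is None else np.array(d,float))[:,0]
      ~~~~~~~~~~~~~~~~~~~^^^^^^^^^^^^^^^^^^^^^^^^^^^^^^^^^^^^^^^^^^^^^^^^^^^^^^^^^^^^^^^^^^^^^^^^^^^^^^^
cv2.error: OpenCV(4.12.0) /io/opencv/modules/calib3d/src/undistort.dispatch.cpp:347: error: (-215:Assertion failed) CV_IS_MAT(_src) && CV_IS_MAT(_dst) && (_src->rows == 1 || _src->cols == 1) && (_dst->rows == 1 || _dst->cols == 1) && _src->cols + _src->rows - 1 == _dst->rows + _dst->cols - 1 && (CV_MAT_TYPE(_src->type) == CV_32FC2 || CV_MAT_TYPE(_src->type) == CV_64FC2) && (CV_MAT_TYPE(_dst->type) == CV_32FC2 || CV_MAT_TYPE(_dst->type) == CV_64FC2) in function 'cvUndistortPointsInternal'
```

```bash
cat >> h.py <<'E'
FREE=np.array([.4553,-.2686]); RED=np.array([.4434,-.3920]); WAIT=np.array([.5553,-.3411])
def pot(im,C,kind,c0):
    hsv=cv2.cvtColor(im,cv2.COLOR_RGB2HSV); H,S,V=[hsv[...,i].astype(int) for i in range(3)]
    m=((S<60)&(V>150)) if kind=='white' else ((H>=4)&(H<15)&(S>110)&(S<200)&(V>100))
    g=px2w(pts(np.ones(H.shape)),.067,C).reshape(*H.shape,3)
    m&=np.hypot(g[...,0]-c0[0],g[...,1]-c0[1])<.06
    m=cv2.morphologyEx(m.astype(np.uint8),cv2.MORPH_OPEN,np.ones((3,3)))
    cs,_=cv2.findContours(m,cv2.RETR_EXTERNAL,cv2.CHAIN_APPROX_NONE); c=cv2.convexHull(max(cs,key=cv2.contourArea))
    big=np.zeros(H.shape,np.uint8); cv2.drawContours(big,[c],-1,1,-1)
    cs,_=cv2.findContours(big,cv2.RETR_EXTERNAL,cv2.CHAIN_APPROX_NONE)
    P=px2w(cs[0][:,0],.067,C)[:,:2]; ctr=P.mean(0); d=ctr-C[1][:2,3]; d/=np.linalg.norm(d)
    far=((P-ctr)@d)>-.01
    return fitc(P[far],.0445), fitc(P[far])
E
python3 - <<'E'
from h import *
im=np.load('pics/w_hp.npy'); C=cam('wrist',scal(np.load('pics/w_hp_p.npy')))
print(pot(im,C,'white',WAIT),pot(im,C,'copper',RED))
im=np.load('pics/top0.npy'); C=cam('top')
print(pot(im,C,'white',WAIT),pot(im,C,'copper',RED))
for k in('knob',):
    for uv in ((365.3,179.8),(386.8,224.3)): print(px2w([uv],.097,C)[0].round(4))
E
```

```text
((array([ 0.55596675, -0.34144147,  0.051     ]), np.float64(0.00037166814424211556)), (array([ 0.55583992, -0.34148075,  0.04439134]), np.float64(0.0003657140547406137))) ((array([ 0.44543544, -0.38882517,  0.051     ]), np.float64(0.00037750236624067065)), (array([ 0.44551242, -0.38879091,  0.0445695 ]), np.float64(0.000375200149093277)))
((array([ 0.55357888, -0.34252051,  0.051     ]), np.float64(0.0009076174386458111)), (array([ 0.55381498, -0.34324379,  0.04389323]), np.float64(0.0008171097423483869))) ((array([ 0.44279833, -0.38937369,  0.051     ]), np.float64(0.0008511050028852091)), (array([ 0.44268836, -0.39002325,  0.04396656]), np.float64(0.0007904705263145638)))
[ 0.5532 -0.3382  0.097 ]
[ 0.4441 -0.3861  0.097 ]
```

```bash
cat >> h.py <<'E'
def slide(p,q,off=(0,0),zt=.075):
    p=np.array(p)[:2]; q=np.array(q)[:2]; o=[180,0,0]
    robot.gripper_to(.6,25)
    robot.move_to([*p,.16],o)
    if robot.line_to([*p,zt],velocity=.1,f_stop=6): print('contact',robot.sense()['tool_pos'])
    robot.gripper_to(0,25); s=robot.sense(); print('grip',s['finger_gap'],s['gripper_force'],s['contact_force'].round(1))
    z=s['tool_pos'][2]
    robot.line_to([*q,zt],velocity=.06); robot.pause(.2); print(robot.sense()['contact_force'].round(1),robot.sense()['tool_pos'].round(4))
    robot.gripper_to(.5); robot.line_to([*q,.16],velocity=.15)
def lookhp(n):
    robot.move_to([.484,-.34,.28],[180,0,0]); robot.pause(.3); return snap(n)
def snap(n):
    s=robot.sense(); im=robot.grab_frame('wrist'); save(n,im); np.save(f'pics/{n}.npy',im); np.save(f'pics/{n}_p.npy',np.r_[s['tool_pos'],s['eef_rot']]); print(n,s['time_s'])
    return im,cam('wrist',s)
E
python3 - <<'E'
from h import *
slide([.4453,-.3888],FREE)
slide([.5558,-.3414],RED)
im,C=lookhp('w_hp2'); 
for k,t in(('copper',FREE),('white',RED)): print(k,(pot(im,C,k,t)[1][0][:2]-t).round(4))
E
```

```text
grip 0.28839558357212336 25.15632927417755 [-0.2  0.6  2.6]
[-0.4 -3.8  6.4] [ 0.4556 -0.2697  0.0759]
grip 0.2959026451216335 25.06408005952835 [-0.4 -0.7  2.6]
[3.6 1.6 6.8] [ 0.4447 -0.3915  0.076 ]
w_hp2 14.15
copper [-0.0008 -0.0006]
white [0.0012 0.001 ]
```

View pics/w_hp2.png

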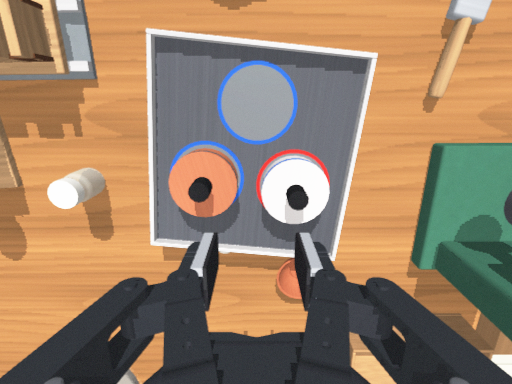

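Both pots sit in their rings, within 1.5 mm of centre (copper (203,183), white (294,187)). Next are the rack and easel views.

Run:
```python
from h import *
robot.move_to([.58,.01,.26],[180,0,0]); robot.pause(.3); snap('w_rack')
robot.move_to([.56,.16,.28],[180,0,0]); robot.pause(.3); snap('w_easel')
a,b=[cv2.imread(f'pics/{n}.png') for n in('w_rack','w_easel')]
cv2.imwrite('pics/both.png',np.vstack([a[:290],b[:290]]))
```

```text
w_rack 15.8583
w_easel 16.8667
```

View pics/both.png

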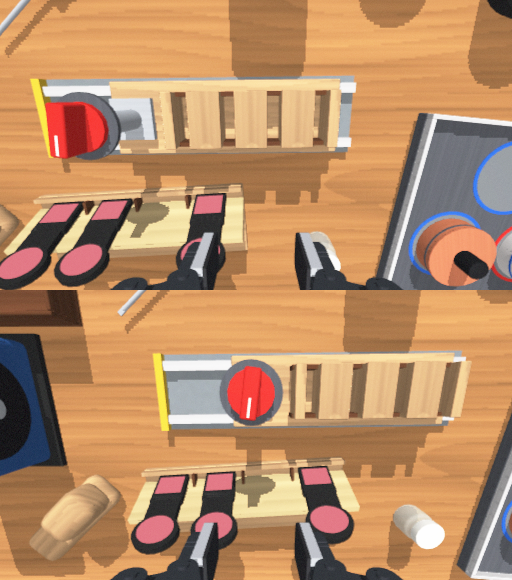

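The rack slots show in w_rack at cols ~181, 228, 274 and 322, rows 90-150. There are three soles, with the toes partly behind the fingers. I'll take two more views from further back and make a rectified crop of the rack.

Run:
```python
from h import *
for n,y in(('w_e1',.11),('w_e2',.23)):
    robot.move_to([.48,y,.29],[180,0,0]); robot.pause(.3); im,C=snap(n)
    H,S,V=[a.astype(int) for a in cv2.split(cv2.cvtColor(im,cv2.COLOR_RGB2HSV))]
    m=((H>165)|(H<3))&(S>80)&(S<170)&(V>120)
    for a,c,_ in blobs(cv2.morphologyEx(m.astype(np.uint8),cv2.MORPH_OPEN,np.ones((3,3))),60): print(n,a,c.round(1).tolist(),px2w([c],.12,C)[0].round(3))
im=np.load('pics/w_rack.npy'); C=cam('wrist',scal(np.load('pics/w_rack_p.npy')))
# rectified plane z=.082: 2 px/mm, up=+x,left=+y ; x .58-.68, y -.12..+.12
w=np.array([[.68,.12,.082],[.68,-.12,.082],[.58,-.12,.082],[.58,.12,.082]])
M=cv2.getPerspectiveTransform(w2px(w,C).astype(np.float32),np.float32([[0,0],[720,0],[720,300],[0,300]]))
cv2.imwrite('pics/rect.png',cv2.warpPerspective(im,M,(720,300),flags=cv2.INTER_CUBIC)[:,:,::-1])
```

```text
w_e1 17.6833
w_e1 354 [282.9, 127.6] [0.531 0.082 0.12 ]
w_e1 342 [182.7, 133.5] [0.524 0.191 0.12 ]
w_e1 338 [131.7, 136.7] [0.521 0.247 0.12 ]
w_e1 691 [290.0, 160.6] [0.494 0.073 0.12 ]
w_e1 668 [169.1, 167.6] [0.486 0.209 0.12 ]
w_e1 668 [107.4, 171.2] [0.482 0.28  0.12 ]
w_e2 18.5833
w_e2 366 [369.5, 127.4] [0.531 0.106 0.12 ]
w_e2 354 [268.9, 133.8] [0.524 0.215 0.12 ]
w_e2 357 [217.4, 137.1] [0.521 0.271 0.12 ]
w_e2 723 [394.8, 160.4] [0.494 0.073 0.12 ]
w_e2 698 [273.1, 167.8] [0.486 0.21  0.12 ]
w_e2 688 [211.2, 171.6] [0.482 0.28  0.12 ]
```

View pics/rect.png

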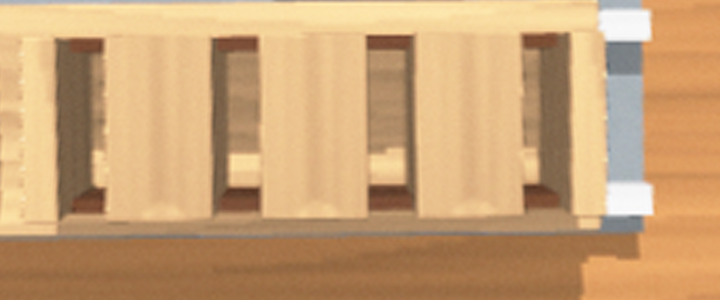

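View pics/w_e1.png

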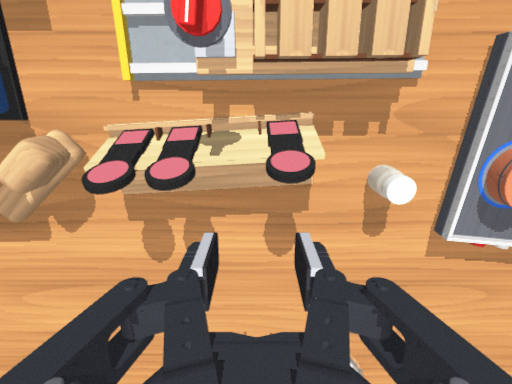

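Three soles found by triangulation: toe patches at (.494,.073), (.486,.210) and (.482,.280), z≈.12, easel yaw ≈3.3°. From the crop (slot centres at cols 81, 237, 391, 547), the slots are at y = .093, .041, -.010 and -.062, with x≈.638. I'll place the first sole now.

```bash
cat >> h.py <<'E'
from scipy.spatial.transform import Rotation as R
SLOT={0:[.6382,-.0622],1:[.6379,-.0104],2:[.6375,.0409],3:[.6372,.0927]}
SOLE=[[.494,.073,.120],[.486,.210,.120],[.482,.280,.120]]
Y=3.3
def eul(M): return R.from_matrix(M).as_euler('xyz',degrees=True).tolist()
def sole(i,slot,sg=1):
    Rz=R.from_euler('z',Y,degrees=True).as_matrix(); c,s=np.cos(np.radians(20)),np.sin(np.radians(20))
    ax=Rz@[-s,0,c]; n=Rz@[c,0,s]
    g=np.array(SOLE[i])-.005*n+.004*ax
    z=-ax; y=sg*n; o=eul(np.c_[np.cross(y,z),y,z])
    t=g+.019*z; od=[180,0,.3]
    for p,q in((t,o),(t+.08*ax,o),(t+.16*ax,o),([*SLOT[slot],.31],od),([*SLOT[slot],.13],od)):
        if robot.inverse_kinematics(list(p),q) is None: print('IK none',p,q); return False
    robot.gripper_to(.5,60)
    robot.move_to((t+.09*ax).tolist(),o)
    if robot.line_to(t.tolist(),velocity=.1,f_stop=6): print('contact',robot.sense()['tool_pos']-t)
    robot.gripper_to(0,60); s=robot.sense(); print('grip',s['finger_gap'],s['gripper_force'])
    robot.line_to((t+.05*ax).tolist(),velocity=.1)
    robot.line_to([t[0]-.01,t[1],.31],o,velocity=.2)
    return True
def place(slot):
    od=[180,0,.3]; p=SLOT[slot]
    robot.move_to([*p,.31],od); robot.pause(.2)
    robot.line_to([*p,.225],velocity=.2)
    hit=robot.line_to([*p,.127],velocity=.06,f_stop=8); s=robot.sense(); print('hit',hit,s['tool_pos'].round(4),s['contact_force'].round(1),s['time_s'])
E
python3 - <<'E'
from h import *
for sg in(1,-1):
    if sole(0,0,sg): print('sign',sg); break
robot.pause(.2); robot.move_to([*SLOT[0],.31],[180,0,.3]); robot.pause(.2); save('carry',np.vstack([robot.grab_frame('scene')[60:290],robot.grab_frame('wrist')[:330]]))
E
```

```text
grip 0.10499347828863805 61.257782354950905
sign 1
```

View pics/carry.png

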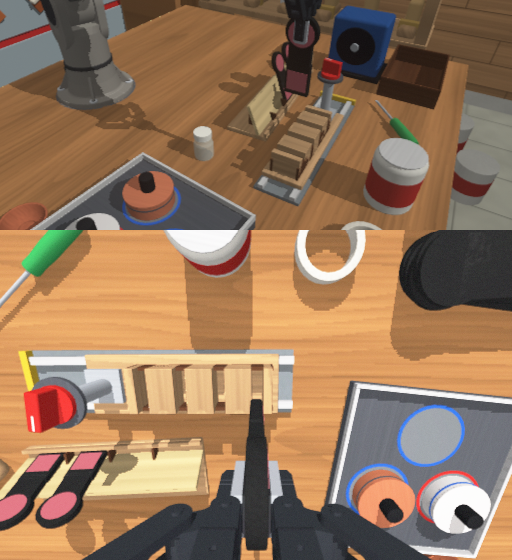

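Run:
```python
from h import *
im,C=snap('w_c'); print(robot.sense()['tool_pos'],robot.sense()['eef_rot'])
for i in range(4): print(i,w2px([[*SLOT[i],.082]],C).round(1))
w=np.array([[.68,.12,.082],[.68,-.12,.082],[.58,-.12,.082],[.58,.12,.082]])
M=cv2.getPerspectiveTransform(w2px(w,C).astype(np.float32),np.float32([[0,0],[720,0],[720,300],[0,300]]))
r=cv2.warpPerspective(im,M,(720,300),flags=cv2.INTER_CUBIC)[:,:,::-1].copy()
for i in range(4): cv2.circle(r,(int((.12-SLOT[i][1])*3000),int((.68-SLOT[i][0])*3000)),4,(255,0,0),1)
cv2.imwrite('pics/rect2.png',r)
```

```text
w_c 25.45
[ 0.63803781 -0.06197595  0.31047921] [ 1.79985118e+02 -3.63847919e-02  3.24770331e-01]
0 [[256.7 161.9]]
1 [[217.9 161.8]]
2 [[179.5 161.9]]
3 [[140.7 161.9]]
```

View pics/rect2.png

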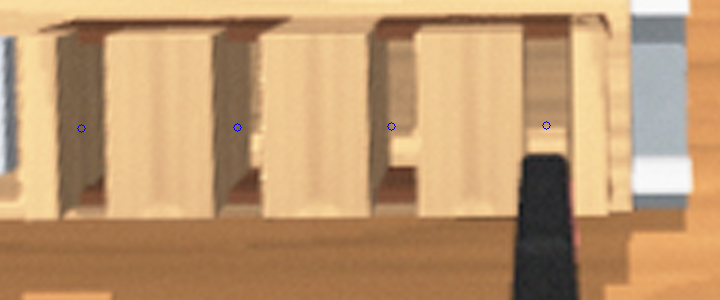

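The slot markers land on the slot centres and the sole is lined up, so I'll insert it.

```bash
cat >> h.py <<'E'
def release():
    robot.gripper_to(.3); p=robot.sense()['tool_pos']; robot.line_to([p[0],p[1],.30],velocity=.2)
E
python3 - <<'E'
from h import *
place(0); robot.pause(.2); print(robot.sense()['contact_force'])
im=robot.grab_frame('scene'); save('s_in',cv2.resize(im[80:300,200:420],None,fx=2.5,fy=2.5))
E
```

```text
hit False [ 0.6384 -0.0622  0.1288] [-2.4  0.2  6.2] 28.3083
[-2.1756105   0.27484268  5.42852326]
```

View pics/s_in.png

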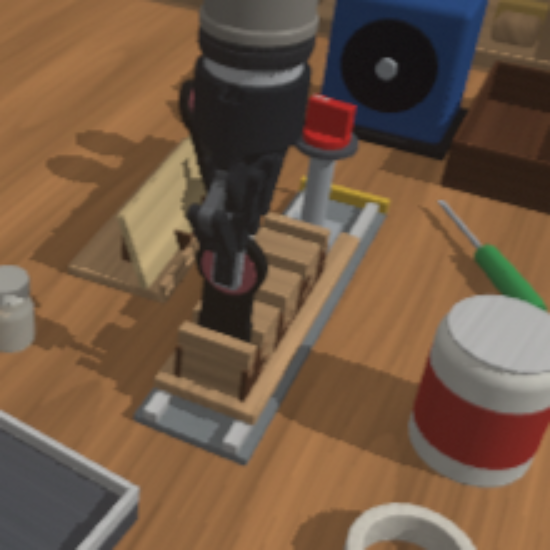

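It's seated in slot 0 with about 6 N of floor contact. I'll release it and do the other two.

Run:
```python
from h import *
release()
for i,sl in((1,1),(2,2)):
    assert sole(i,sl,1)
    place(sl); 
    z=robot.sense()['tool_pos'][2]
    if z>.14: print('stopped high'); break
    release()
robot.pause(.3); print(robot.sense()['time_s'])
robot.move_to([.5,.05,.33],[180,0,0]); robot.pause(.2); snap('w_r3')
im=robot.grab_frame('scene'); save('s_in2',np.vstack([cv2.resize(im[80:260,150:406],(512,360)),robot.grab_frame('wrist')[:240]]))
```

```text
grip 0.10463088939347588 61.16698455065489
hit False [ 0.6381 -0.0103  0.1287] [-2.4 -0.8  5.5] 38.2
grip 0.10988960871492327 61.11939978785813
hit False [0.6377 0.041  0.1287] [-2.  -0.   5.3] 47.925
49.55
w_r3 50.3667
```

View pics/s_in2.png

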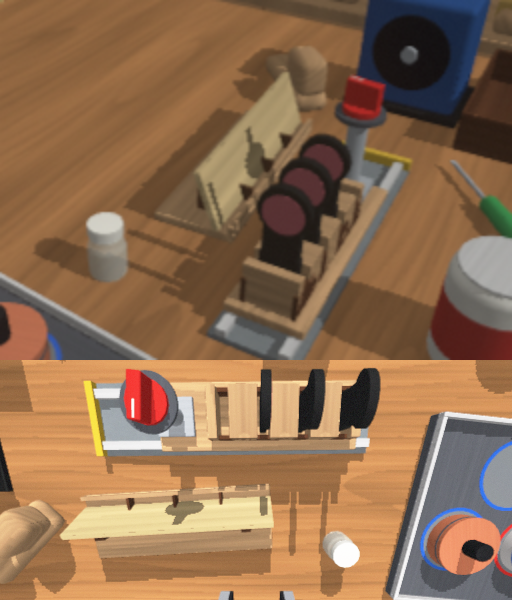

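All three soles stand upright in slots 0-2. Next I'll look at the clamp knob close up for its position and angle.

Run:
```python
from h import *
robot.move_to([.58,.163,.25],[180,0,0]); robot.pause(.3); im,C=snap('w_k')
H,S,V=[a.astype(int) for a in cv2.split(cv2.cvtColor(im,cv2.COLOR_RGB2HSV))]
m=((H<6)|(H>174))&(S>150)&(V>80)
a,c,b=max(blobs(m),key=lambda t:t[0]); print(a,c,px2w([c],.182,C)[0].round(4))
p=w2px([[.6367,.1633,.182]],C)[0]; print(p)
u,v=p.astype(int); x=cv2.resize(im[max(0,v-60):v+60,u-60:u+60],None,fx=5,fy=5,interpolation=cv2.INTER_CUBIC); save('kn',x); print(max(0,v-60),u-60)
```

```text
w_k 51.5
2144 [253.98087687 128.98087687] [0.6392 0.1635 0.182 ]
[254.20379972 132.41101462]
72 194
```

View pics/kn.png

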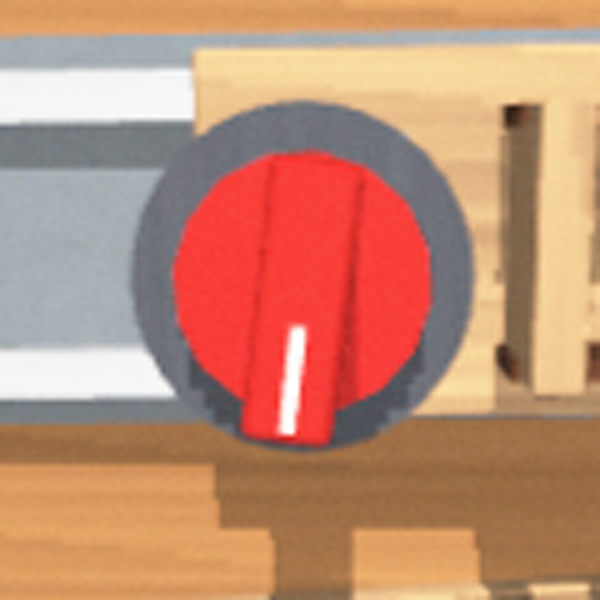

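The bar's top runs from (318,168) to (287,436) in the crop, so its yaw is about -6.3°. Its centre matches the predicted (.6367,.1633). I'll grip it and pull the rack.

Run:
```python
from h import *
K=[.6367,.1633]; o=[180,0,-6.3]
for yaw in(-6.3,-40,-80,173.7,140,100): print(yaw,np.round(robot.inverse_kinematics([.6362,.2535,.158],[180,0,yaw]) if robot.inverse_kinematics([.6362,.2535,.158],[180,0,yaw]) is not None else [0]))
robot.gripper_to(.45,40); robot.move_to([*K,.22],o)
print('touch',robot.line_to([*K,.158],velocity=.08,f_stop=6))
robot.gripper_to(0,40); s=robot.sense(); print(s['finger_gap'],s['contact_force'].round(1),s['tool_pos'].round(4),s['torque'].round(2))
print('hit',robot.line_to([K[0]-.0004,K[1]+.08,.158],velocity=.06,f_stop=20)); s=robot.sense(); print(s['tool_pos'].round(4),s['contact_force'].round(1))
hit=robot.line_to([K[0]-.0005,K[1]+.098,.158],velocity=.02,f_stop=15); s=robot.sense(); print(hit,s['tool_pos'].round(4),s['contact_force'].round(1),s['eef_rot'].round(1),s['time_s'])
```

```text
-6.3 [  -2.   42.  -39.   67.   26.   79. -135.]
-40 [  -5.   40.  -33.   68.   21.   78. -166.]
-80 [ -51.   45.   54.   70.  -35.   81. -171.]
173.7 [  9.  54. -72.  67.  50.  90.  32.]
140 [  8.  52. -67.  67.  47.  88.  -0.]
100 [  6.  49. -60.  67.  41.  85. -37.]
touch False
0.15107071052966992 [ 0.1 -0.5  2.6] [0.6371 0.1634 0.1589] [-0.07  0.09 -0.03]
hit False
[0.6363 0.2429 0.1589] [-1.6 -1.2  6.5]
True [0.6362 0.2494 0.1589] [-1.8 -1.6  3.5] [ 1.791e+02  1.000e-01 -6.600e+00] 55.675
```

Run:
```python
from h import *
K=[.6367,.1633]
for t in (.097,.1):
    hit=robot.line_to([K[0]-.0005,K[1]+t,.158],velocity=.02,f_stop=25); s=robot.sense(); print(hit,s['tool_pos'].round(4),s['contact_force'].round(1),s['time_s'])
    robot.pause(.3); s=robot.sense(); print(s['tool_pos'].round(4),s['contact_force'].round(1))
    if abs(s['contact_force'][1])>10: break
```

```text
False [0.6364 0.2497 0.1588] [ -7.1 -15.9  12.6] 56.3917
[0.6364 0.2497 0.1588] [ -7.5 -15.6  11.8]
```

Something firm stopped it at travel ≈ .0863. I'll release and check visually whether the rack is actually at the stop.

Run:
```python
from h import *
p=robot.sense()['tool_pos']
robot.line_to([.6364,.2505,.158],velocity=.03); robot.gripper_to(.45); robot.line_to([.6364,.2505,.25],velocity=.15)
robot.move_to([.58,.20,.27],[180,0,0]); robot.pause(.3); im,C=snap('w_k2')
for y in (.2497,.2533):print(w2px([[.6362,y,.182]],C).round(1))
x=im[20:220,100:420]; save('kn2',cv2.resize(x,None,fx=2.5,fy=2.5,interpolation=cv2.INTER_CUBIC))
```

```text
w_k2 59.0083
[[195.4 129.7]]
[[190.9 129.6]]
```

View pics/kn2.png

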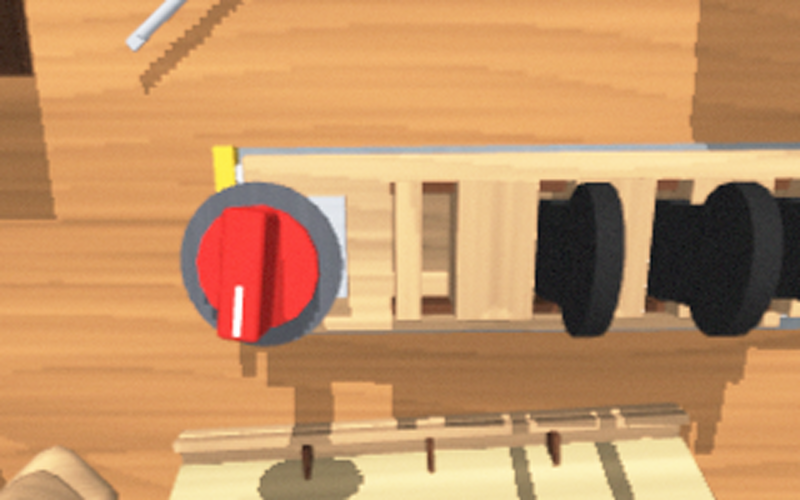

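Run:
```python
from h import *
im=np.load('pics/w_k2.npy'); C=cam('wrist',scal(np.load('pics/w_k2_p.npy')))
f=lambda u,v,z: px2w([(100+u/2.5,20+v/2.5)],z,C)[0].round(4)
print('slot3 L,R',f(422,240,.082),f(455,240,.082),'next',f(537,240,.082))
print('rackend',f(241,165,.05),'yellow',f(237,170,.03),f(237,170,.02))
g=im[110:128].mean((0,2)); d=np.diff(g); i=np.arange(255,330); print([(int(k),int(g[k])) for k in i])
```

```text
slot3 L,R [0.6413 0.1871 0.082 ] [0.6413 0.1722 0.082 ] next [0.6414 0.1352 0.082 ]
rackend [0.6743 0.2732 0.05  ] yellow [0.6727 0.2793 0.03  ] [0.6731 0.2814 0.02  ]
[(255, 192), (256, 178), (257, 144), (258, 178), (259, 207), (260, 208), (261, 208), (262, 206), (263, 206), (264, 206), (265, 205), (266, 201), (267, 193), (268, 170), (269, 139), (270, 139), (271, 139), (272, 140), (273, 141), (274, 141), (275, 141), (276, 140), (277, 140), (278, 138), (279, 124), (280, 103), (281, 102), (282, 139), (283, 188), (284, 195), (285, 193), (286, 194), (287, 195), (288, 196), (289, 195), (290, 193), (291, 191), (292, 192), (293, 194), (294, 193), (295, 191), (296, 186), (297, 182), (298, 181), (299, 181), (300, 184), (301, 188), (302, 191), (303, 192), (304, 189), (305, 187), (306, 187), (307, 190), (308, 191), (309, 192), (310, 191), (311, 190), (312, 192), (313, 178), (314, 108), (315, 27), (316, 29), (317, 28), (318, 28), (319, 29), (320, 29), (321, 27), (322, 28), (323, 29), (324, 28), (325, 26), (326, 28), (327, 27), (328, 28), (329, 29)]
```

Measured travel is ~.087. The rail end strip (col 652 in the first crop) suggests the rack started ~3 mm along, so it's probably at the limit. I'll regrip, confirm with a force test, then start turning.

Run:
```python
from h import *
K=np.array([.6363,.2500]); o=[180,0,-6.5]
robot.gripper_to(.45,40); robot.move_to([*K,.22],o); robot.line_to([*K,.158],velocity=.08,f_stop=6); robot.gripper_to(0,40)
for d in (.002,.004,.006,.009,.012):
    robot.line_to([K[0],K[1]+d,.158],velocity=.02); s=robot.sense(); print(d,s['tool_pos'].round(4),s['contact_force'].round(1),s['eef_rot'].round(1))
    if s['contact_force'][1]<-28: break
robot.line_to([*K,.158],velocity=.02); s=robot.sense(); print(s['tool_pos'].round(4),s['contact_force'].round(1),s['time_s'])
```

```text
0.002 [0.6367 0.2493 0.1589] [-3.  -5.2  6.5] [179.8  -0.   -6.6]
0.004 [0.6367 0.2495 0.1589] [-4.4 -8.1  7.9] [179.6  -0.   -6.7]
0.006 [0.6367 0.2495 0.1589] [-5.  -9.9  8.4] [179.4  -0.   -6.7]
0.009 [0.6367 0.2497 0.1589] [ -5.4 -14.   10.9] [179.1   0.   -6.9]
0.012 [0.6367 0.2497 0.1589] [ -7.1 -17.4  11.6] [178.8   0.   -7. ]
[0.6366 0.2494 0.159 ] [-1.2 -3.8  6. ] 63.0833
```

Force rises steadily with no motion, so this is the hard limit and the rack is at the stop. Now I'll turn the knob clockwise in two grips.

Run:
```python
from h import *
K=[.6364,.2492,.158]
def rot(a,b):
    for y in np.arange(a,b-.1,-4 if b<a else 4):
        robot.line_to(K,[180,0,float(y)],velocity=.1)
        s=robot.sense()
        if s['contact_force'][:2].__abs__().max()>20 or abs(s['torque'][2])>1.2: print('load',y,s['torque'].round(2),s['contact_force'].round(1)); return y
    print('end',y,s['eef_rot'].round(1),s['torque'].round(2),s['contact_force'].round(1),s['time_s']); return y
y=rot(-10,-38)
robot.gripper_to(.45); robot.line_to([*K[:2],.22],velocity=.15)
robot.move_to([*K[:2],.22],[180,0,y+180]); robot.line_to(K,velocity=.08,f_stop=6); robot.gripper_to(0,40)
y=rot(y+180-4,94)
s=robot.sense(); print(s['eef_rot'].round(2),s['tool_pos'].round(4),s['finger_gap'],s['torque'].round(2),s['time_s'])
```

```text
end -38.0 [ 1.799e+02 -1.000e-01 -3.800e+01] [-0.82  0.63 -0.08] [-3.6 -4.2  6.6] 65.0833
load 102.0 [-1.11  1.02  1.26] [-5.  -5.7  7.1]
[-179.89    0.2   102.32] [0.6353 0.2481 0.159 ] 0.15742525172681326 [-1.11  1.02  1.26] 72.275
```

The torque rose to 1.26 N·m at about the expected stop angle, so the knob is at its stop. I'll release and check everything.

Run:
```python
from h import *
robot.line_to([.6364,.2492,.158],[180,0,105],velocity=.1)
robot.gripper_to(.45); robot.line_to([.6364,.2492,.26],velocity=.15)
robot.move_to([.58,.20,.27],[180,0,0]); robot.pause(.3); im,C=snap('w_k3')
im2,C2=lookhp('w_hp3')
for k,t in(('copper',FREE),('white',RED)): 
    r=pot(im2,C2,k,t); print(k,(r[1][0][:2]-t).round(4),r[1][0][2])
save('fin',np.vstack([im[20:220,50:450],im2[20:270,50:450]]))
```

```text
w_k3 75.5167
w_hp3 77.8417
copper [-0.0007 -0.0007] 0.04390771817037722
white [0.0228 0.0011] 0.05288353230897237
```

View pics/fin.png

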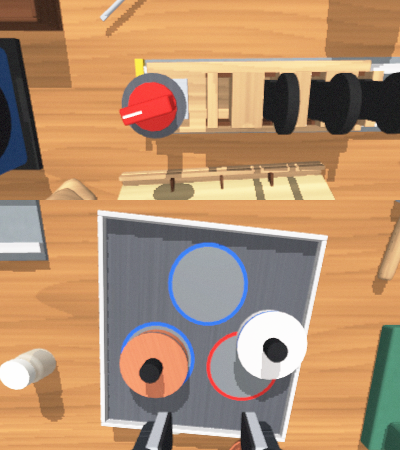

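The knob is at ~74°, the rack is at the stop and the soles are standing. The white pot, though, has been knocked to about raw px (322,165). I'll slide it back into the red ring.

Run:
```python
from h import *
im=np.load('pics/w_hp3.npy'); C=cam('wrist',scal(np.load('pics/w_hp3_p.npy')))
c=px2w([(322,165)],.067,C)[0][:2]
for _ in range(2): r=pot(im,C,'white',c); c=r[1][0][:2]
print(r[1]); assert abs(r[1][0][2]-.0445)<.0015
slide(c,RED)
im2,C2=lookhp('w_hp4')
for k,t in(('copper',FREE),('white',RED)): 
    r=pot(im2,C2,k,t); print(k,(r[1][0][:2]-t).round(4),r[1][0][2])
im=robot.grab_frame('scene'); save('fin2',np.vstack([im[70:384,:], im2[20:270]]))
```

```text
(array([ 0.48869443, -0.42034451,  0.05229627]), np.float64(0.003676086301647102))Traceback (most recent call last):
  File "<stdin>", line 5, in <module>
AssertionError
```

```bash
sed -i "s/def pot(im,C,kind,c0):/def pot(im,C,kind,c0,rm=.06):/; s/c0\[1\])<.06/c0[1])<rm/" h.py
python3 - <<'E'
from h import *
im=np.load('pics/w_hp3.npy'); C=cam('wrist',scal(np.load('pics/w_hp3_p.npy')))
c=px2w([(322,165)],.067,C)[0][:2]; print(c)
for _ in range(4): r=pot(im,C,'white',c,.049); c=r[0][0][:2]; print(r)
m=plate(im,C)['black']; print([(a,k.round(1),px2w([k],.084,C)[0].round(4)) for a,k,_ in blobs(m,25)])
E
```

```text
[ 0.48369866 -0.42359943]
((array([ 0.48179432, -0.42466151,  0.051     ]), np.float64(0.0014621994242312501)), (array([ 0.48293941, -0.4235235 ,  0.04583332]), np.float64(0.001205029825025393)))
((array([ 0.48143174, -0.42495261,  0.051     ]), np.float64(0.0016121709885405738)), (array([ 0.48243391, -0.42396539,  0.04561934]), np.float64(0.0014928076000712896)))
((array([ 0.48143174, -0.42495261,  0.051     ]), np.float64(0.0016121709885405738)), (array([ 0.48243391, -0.42396539,  0.04561934]), np.float64(0.0014928076000712896)))
((array([ 0.48143174, -0.42495261,  0.051     ]), np.float64(0.0016121709885405738)), (array([ 0.48243391, -0.42396539,  0.04561934]), np.float64(0.0014928076000712896)))
[(np.int32(118), array([319.3, 164.2]), array([ 0.4885, -0.4162,  0.084 ])), (np.int32(128), array([204.4, 184.7]), array([ 0.4621, -0.2744,  0.084 ])), (np.int32(57), array([218.8, 243.8]), array([ 0.3795, -0.2892,  0.084 ])), (np.int32(64), array([293.5, 244.1]), array([ 0.3793, -0.3893,  0.084 ]))]
```

Run:
```python
from h import *
slide([.482,-.4235],RED)
im2,C2=lookhp('w_hp4')
for k,t in(('copper',FREE),('white',RED)): 
    r=pot(im2,C2,k,t,.055); print(k,(r[1][0][:2]-t).round(4),r[1][0][2])
im=robot.grab_frame('scene'); save('fin2',np.vstack([im[70:384,:], im2[20:270]]))
```

```text
grip 0.2933939656156589 24.957241415977478 [-0.2 -1.1  2.8]
[ 0.6 -0.4  8.4] [ 0.4437 -0.3921  0.0759]
w_hp4 83.275
copper [-0.0007 -0.0006] 0.04374713714426515
white [-0.0001  0.0005] 0.04474011333730076
```

View pics/fin2.png

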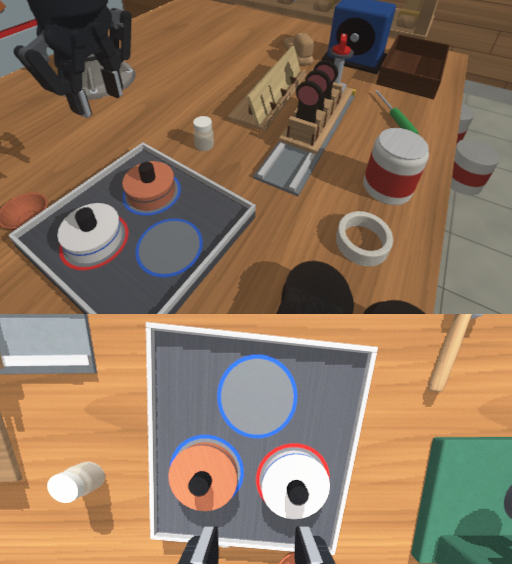

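Both pots are centred in their rings (copper at (205,475), white at (294,480)), the soles are standing in the rack at the stop, and the clamp is turned. Handing in.

Run:
```python
from h import *
print(robot.close_job())
```

```text
the job is handed in; nothing more can be done
None
```

The job is done and handed in: the copper pot is in the formerly empty blue ring and the white pot in the red ring (knocked aside mid-run, slid back), with all three soles upright in the rack, the rack at the yellow stop and the clamp turned clockwise to its stop.

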